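Unlock a pressure cooker and turn its lid open

ROBOT

A 7-joint arm with a two-finger parallel gripper is mounted at the origin on a cart in front of the work surface, level with it; the furniture and walls round the work are solid. World frame = base frame: x ahead of the robot, y to its left, z up, the work surface at z = 0. Lengths are in m, angles in rad, forces in N, time in s.
With the tool pointing down it reaches from about 0.35 to 0.9 m from the base axis. Payload 19.9 kg.
Tool frame: the origin (TCP) lies between the finger pads; the fingertips stand 19 mm ahead of it and the grasp point (between the pads) is the TCP; z points along the fingers, y is the line along which they close (so a half turn about z gives the same grasp; the last joint's range is limited). The gripper opens to 94 mm and grips with 3 to 60 N. Pads are 16 mm wide; open, the fingers measure 119 mm over their backs; the gripper's body (75 mm by 177 mm) begins 78 mm behind the grasp point.
Start: joints at [-1.286, 0.417, -0.01, 1.614, 0.005, 1.111, -0.053], TCP at [0.2, 0.592, 0.224] pointing down, gripper open.
Joint ranges: [-2.81, 2.81], [-0.39, 2.02], [-1.27, 1.25], [0.06, 2.57], [-1.19, 4.33], [0.19, 2], [-2.82, 2.82]. Speed limits (rad/s): [1.89, 1.89, 2.39, 2.39, 3.01, 3.01, 3.01].

INTERFACE

Orientations are given as a 3x3 rotation matrix whose columns are the frame's x, y, z axes.
In Python, from rig import robot gives the robot as it stands. Calls block until the motion is done:
- robot.move_ptp(position, orientation): joint-space move of the TCP to a pose.
- robot.move_linear(position, velocity=0.15, frame=None, threshold=None): straight line of the TCP; frame=None keeps the orientation; velocity is the mean speed in m/s. With threshold (N) it stops when the force on the tool has changed by that much, and returns True; else False.
- robot.goto_joints(angles): joint-space move.
- robot.gripper_to(opening): finger opening in m; the grip force is fixed at half the most; returns when the fingers have stopped.
- robot.pause(seconds).
- robot.ik(position, orientation): joint angles nearest the present ones, or None.
- robot.get_state(): the state.
- robot.grab_frame(name): name is "scene" or "top"; returns the picture (400x640x3 uint8, red, green, blue); there is no depth.
- robot.camera_info(name): a dict with "fx", "fy", "cx", "cy" (pixels), "rvec" (rotation vector, rad) and "tvec" (3), from world to camera coordinates, as OpenCV has them. Camera axes: x right, y down, z forward; pixel columns grow to the right and rows downward; lengths in m; the calibration is good to about 2 mm. A picture is of the moment at which its call begins. camera_info takes no time and is no camera call.
A pose or a line that the arm cannot do raises robot.PlanningError and nothing moves.
- robot.sign_off(): hands the job in; it is judged then, once.
The state is a dict: "time": time; "qpos": joint angles; "joint_vel": joint speeds; "effort": joint torques, N m; "ee_pos": TCP position; "tool_rot": TCP orientation; "force": force on the tool from outside, world axes, zero at the start; "moment": the same for the moment, N m; "opening": finger opening in m; "grasp_force": force on a finger pad.
Only numpy, scipy, OpenCV 4.12 (cv2) and the standard library are available. Lean on these libraries where they do the work, as an engineer would, in place of code of your own. Each camera call takes 0.05 s, during which the arm holds its last target. There are 200 camera calls.

TASK

The pressure is down, so get the pressure cooker ready to open. Push the red thumb slide on top of its lid handle towards the lid, through the steam-vent notch where it first catches and on to its second stop, where the lid unlocks; then push the lid's handle sideways, counter-clockwise seen from above, until the lid has turned as far as it goes. Only push, lift nothing: leave the cooker where it stands with the lid still on, and do not disturb the kettle, salt shaker, pepper mill or onion.

Things in the scene. Friction and masses are not known exactly. Their poses are not given: they have to be found in the camera images.
- cooker: Steel pressure cooker, 5 to 7 kg, loose on one of the two rear burners (kettle on the other). Pot 190 mm wide, 112 high; lid top at 136, grey valve knob in its middle (40 wide) to 158. Origin: middle of the underside, z up. Two long dark-grey handles, one above the other, point to its own -x (roughly at the robot): lower one on the pot (25 mm wide, top at z 103), upper one on the lid.
- lid (a joint): Turn of the lid with its handle about the pot's upright axis, rad: 0 = closed, lid handle exactly above the lower handle; positive = counter-clockwise from above; 0.56 = rigid stop, open. Locked at 0 by a steel bolt until the slide has passed about 19 mm. Turns with 0.35 N m of friction, stays where it is left.
- slide (a joint): Travel of the red thumb slide along the lid handle towards the pot's middle, m: 0 = locked (white dot), 0.012 = steam vent, first catch (amber dot), 0.024 = unlocked, second stop, rigid (green dot). A spring detent holds it at each; leaving one takes about 5 to 7 N, and from halfway it snaps on into the next.
- tab (a point): Middle of the top edge of the slide's red upright thumb tab, 17 mm above the lid handle's flat top, 9 mm thick along the handle, 20 wide. x axis: along the handle to the pot's middle, the way it is pushed; y across; z up. On the handle-end side of the tab the handle's top is bare for 54 mm; on the other side the lid's rim is 88 mm away.
- handle_mid (a point): Point on the middle line of the lid handle's flat top, 215 mm from the pot's axis (at first 19 mm beyond the tab's middle); x axis along the handle to the pot's middle, y across, z up. Handle dark grey, 28 mm wide, 21 mm thick below this top; then a 12 mm gap down to the pot's lower handle.
- handle_end (a point): The free end of the lid handle, at the height of its flat top, on its middle line, 255 mm from the pot's axis. Same axes as handle_mid.
- kettle: Dark whistling kettle, 193 mm high with its wooden bail handle, 262 mm over the spout, loose on the other rear burner; leave alone. Origin under its middle.
- salt_shaker: Glass salt shaker with grey top, 44 mm across, 90 mm high, loose on the black cooktop between the two burner supports; leave alone. Origin under its middle.
- pepper_mill: Brown wooden pepper mill, 58 mm across, 160 mm high, loose on the wooden worktop right of the range; leave alone. Origin under its middle.
- onion: Red onion, 78 mm across, 84 mm high, loose on the grey worktop left of the range; leave alone. Origin under its middle.

How it is judged:
By the outcome, as a careful person would: the job done as asked, in the order asked, and still so for the second after the job is handed in, with the robot touching nothing.
It also fails if it takes over 45 s, if anything falls off the work surface, if the arm or the gripper's body presses on something with over 40 N, if the wrist force passes 120 N, or if a joint passes its speed limit or range.

## Working session

There is one attempt and no reset: what is moved stays moved. The work goes in short steps, each a Python script; the robot and the scene stay as the last script left them, time stands still between calls to the robot, and variables do not carry over. Pictures are saved under pics/ and viewed, at most 10 in all, crops included, and the job is handed in when it is done.

```bash
mkdir -p pics; python3 - <<'E'
from rig import robot
import cv2
for n in("scene","top"):
    cv2.imwrite(f"pics/{n}0.png",robot.grab_frame(n)[:,:,::-1]); print(n,robot.camera_info(n))
s=robot.get_state();print(s['time'],s['ee_pos'],s['force'])
E
```

```text
scene {'fx': 394.56890928406847, 'fy': 394.56890928406847, 'cx': 316.41247464061604, 'cy': 202.9741592961731, 'rvec': array([ 1.98113668, -0.86448806,  0.45841885]), 'tvec': array([-0.3829466 ,  0.32904098,  1.03454665])}
top {'fx': 413.75939222395385, 'fy': 413.75939222395385, 'cx': 316.69218371372847, 'cy': 190.347310588887, 'rvec': array([ 2.22145498, -2.162278  ,  0.06412454]), 'tvec': array([-0.02028437,  0.54830202,  1.53490495])}
0.1 [0.19996915 0.59181769 0.22389751] [ 0.1307629  -0.79685218 -0.17216367]
```

View pics/scene0.png

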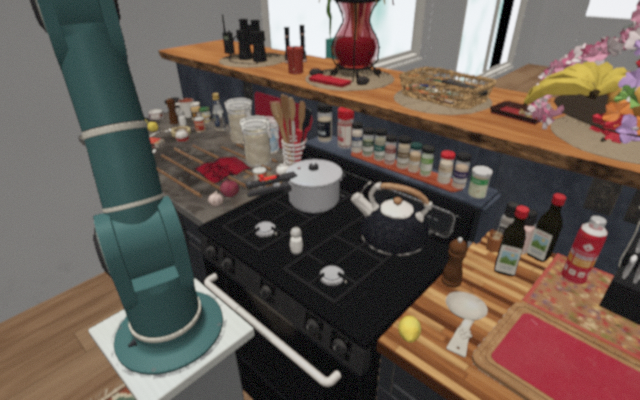

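View pics/top0.png

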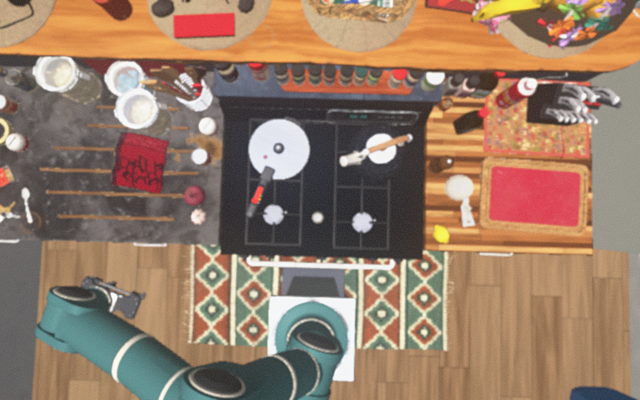

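The top view shows the cooker's knob at about (278,148), its handle running to about (253,212) with red on it, and the kettle at (380,150). The scene view has the cooker at (315,185) and its handle at about (270,180). I'll zoom in on both.

```bash
python3 - <<'E'
import cv2,numpy as np
a=cv2.imread("pics/top0.png")[110:225,235:325]; b=cv2.imread("pics/scene0.png")[145:220,235:350]
a=cv2.resize(a,None,fx=5,fy=5,interpolation=cv2.INTER_CUBIC);b=cv2.resize(b,(345,225),interpolation=cv2.INTER_CUBIC)
im=np.zeros((575,800,3),np.uint8);im[:575,:450]=a;im[:225,452:797]=b
cv2.imwrite("pics/zoom0.png",im)
E
```

```text
(no output)
```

View pics/zoom0.png

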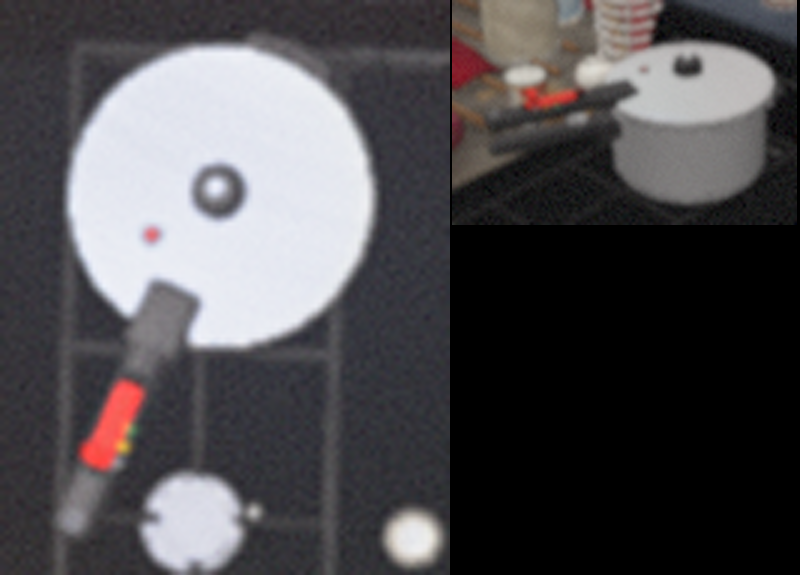

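```bash
cat > h.py <<'E'
from rig import robot
import numpy as np, cv2
from scipy.optimize import least_squares
def proj(n,P):
    c=robot.camera_info(n);K=np.array([[c['fx'],0,c['cx']],[0,c['fy'],c['cy']],[0,0,1]])
    return cv2.projectPoints(np.array(P,float).reshape(-1,3),c['rvec'],c['tvec'],K,None)[0][:,0]
def tri(a,b):  # pixel in top, pixel in scene
    f=lambda p:np.r_[proj('top',p)[0]-a,proj('scene',p)[0]-b]
    r=least_squares(f,[.6,.1,.15]);return r.x,np.abs(r.fun).max()
def model(v,knob=.158):
    x,y,yaw,z=v;c,s=np.cos(yaw),np.sin(yaw)
    L=np.array([[0,0,knob],[-.255,0,.136],[-.196,0,.153]])
    return np.c_[c*L[:,0]-s*L[:,1]+x,s*L[:,0]+c*L[:,1]+y,L[:,2]+z]
E
cat > fit.py <<'E'
from h import *
T=np.array([[278.6,148],[249.6,216],[254.4,201.2]]);S=np.array([[313.7,165.7],[247.7,184.3],[261.7,177.3]])
for a,b in zip(T,S): print(*tri(a,b))
r=least_squares(lambda v:np.r_[(proj('top',model(v))-T).ravel(),(proj('scene',model(v))-S).ravel()],[.7,.1,-.4,.02])
print(r.x,r.fun.round(1));print(model(r.x))
# lid centre from top circle, at z0+.128
z=r.x[3]+.128
print(least_squares(lambda p:proj('top',[*p,z])[0]-[235+221/5,110+196/5],[.7,.1]).x)
im=robot.grab_frame('top').astype(int);R=(im[...,0]>170)&(im[...,1]<100)&(im[...,2]<100);R[:180]=0;R[215:]=0;R[:,:245]=0;R[:,270:]=0
ys,xs=np.nonzero(R);print('red',xs.min(),xs.max(),ys.min(),ys.max(),xs.mean(),ys.mean())
for row in range(184,206):
    q=xs[ys==row]; print(row,q.min() if len(q) else '',q.max() if len(q) else '',end='; ')
E
python3 fit.py
```

```text
[0.67934501 0.12605585 0.17941102] 0.30250056328577557
[0.4480402  0.21778726 0.16486419] 0.3322966860196743
[0.49799157 0.20145779 0.17774925] 0.3248658652082099
[ 0.68096544  0.12499286 -0.38958497  0.02454665] [ 0.4 -0.8 -0.8  0.6  0.8 -0.7  0.2 -0.8 -1.6  1.   0.4  0.1]
[[0.68096544 0.12499286 0.18254665]
 [0.44507341 0.22184301 0.16054665]
 [0.49965235 0.19943454 0.17754665]]
[0.67882975 0.12709859]
red 251 263 186 203 256.93 194.45
184  ; 185  ; 186 259 260; 187 258 262; 188 257 263; 189 257 262; 190 256 262; 191 256 262; 192 256 261; 193 255 261; 194 255 259; 195 254 258; 196 254 258; 197 253 258; 198 253 257; 199 252 256; 200 251 257; 201 251 257; 202 252 256; 203 254 256; 204  ; 205  ;
```

```bash
cat >> h.py <<'E'
C=np.array([.6795,.1262]);YAW=-.383
def axes(yaw): return np.array([np.cos(yaw),np.sin(yaw)]),np.array([-np.sin(yaw),np.cos(yaw)])
def rot(yaw,sgn):
    u,v=axes(yaw);y=np.r_[sgn*v,0];z=np.array([0,0,-1.]);return np.c_[np.cross(y,z),y,z]
def pos(r,l,tip,yaw=YAW):  # radius from axis, left offset, tip height
    u,v=axes(yaw);return np.r_[C-r*u+l*v,tip+.019]
def st(t=''):
    s=robot.get_state();print(t,round(s['time'],2),s['ee_pos'].round(4),s['force'].round(2),flush=True);return s
E
python3 - <<'E'
from h import *
q=robot.get_state()['qpos'];best=None
for s in(1,-1):
    for yaw in(YAW,YAW+.56):
        j=robot.ik(pos(.226,0,.28,yaw),rot(yaw,s));print(s,yaw,None if j is None else np.round(j,2))
        if yaw==YAW and j is not None and (best is None or abs(j-q).max()<best[0]): best=(abs(j-q).max(),s)
s=best[1];print('sgn',s)
robot.gripper_to(0)
p=robot.get_state()['ee_pos'];robot.move_linear([p[0],p[1],.30],velocity=.2)
robot.move_ptp(pos(.226,0,.23),rot(YAW,s));robot.pause(.3);st('above')
robot.move_linear(pos(.226,0,.18),velocity=.1);robot.pause(.3);st('low')
im=robot.grab_frame('scene')[130:215,225:345];t=robot.grab_frame('top')[110:225,235:325]
cv2.imwrite('pics/a.png',np.hstack([cv2.resize(im,(480,340)),cv2.resize(t,(266,340))])[:,:,::-1])
E
```

```text
1 -0.383 [-0.71  0.15  0.26  1.8  -0.04  1.2   0.75]
1 0.17700000000000005 [-0.64  0.05  0.4   1.91 -0.02  1.18  1.52]
-1 -0.383 [-1.39  0.26  1.09  1.82 -0.24  1.21 -2.19]
-1 0.17700000000000005 [-0.92  0.05  0.7   1.92 -0.04  1.18 -1.6 ]
sgn 1
above 4.11 [0.4698 0.211  0.249 ] [-0.65 -0.5   0.06]
low 5.06 [0.47   0.2107 0.1994] [-0.44  1.09 -1.49]
```

View pics/a.png

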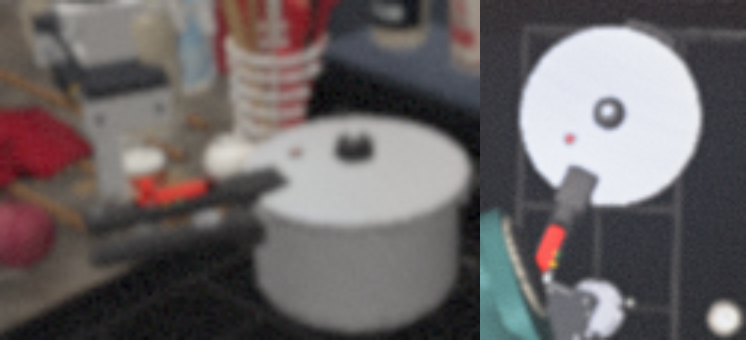

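The closed fingers (crop about (105,190)) hover just behind the red tab (148,188), over the bare handle end. Next I touch the handle lightly for height, then push the slide.

```bash
python3 - <<'E'
from h import *
hit=robot.move_linear(pos(.226,0,.152),velocity=.015,threshold=4);s=st(f'touch {hit}')
tip=s['ee_pos'][2]-.019;print('handle top ~',tip)
robot.move_linear(pos(.226,0,tip+.005),velocity=.04);robot.pause(.3);st('free')
hit=robot.move_linear(pos(.200,0,tip+.005),velocity=.012,threshold=3.5);s=st(f'contact {hit}')
u,v=axes(YAW);r=-(s['ee_pos'][:2]-C)@u;print('r at contact',r,'expected ~.2085', 'lat',(s['ee_pos'][:2]-C)@v)
np.save('tip.npy',[tip,r])
E
```

```text
touch True 6.12 [0.4699 0.2107 0.1871] [-2.81 -1.35 11.72]
handle top ~ 0.16807753736273673
free 6.7 [0.4698 0.2106 0.192 ] [-0.33  1.05  1.1 ]
contact True 8.07 [0.4856 0.2042 0.1917] [-0.89  0.7   1.09]
r at contact 0.20900088598177785 expected ~.2085 lat -0.00010042847086057238
```

```bash
python3 - <<'E'
from h import *
tip,r=np.load('tip.npy');u,v=axes(YAW)
for d in(.008,.014,.019,.022,.0245):
    hit=robot.move_linear(pos(r-d,0,tip+.005),velocity=.02,threshold=13);s=st(f'{d} {hit}')
    print('  r',-(s['ee_pos'][:2]-C)@u,'f along',s['force'][:2]@u)
    if hit: break
robot.move_linear(pos(r-d+.012,0,tip+.005),velocity=.05)
robot.move_linear(pos(r-d+.012,0,tip+.06),velocity=.1)
robot.move_linear(pos(.245,.07,tip+.06),velocity=.15)
im=robot.grab_frame('scene')[130:215,225:345];t=robot.grab_frame('top')[110:225,235:325]
cv2.imwrite('pics/b.png',np.hstack([cv2.resize(im,(480,340)),cv2.resize(t,(266,340))])[:,:,::-1]);st()
E
```

```text
0.008 False 8.62 [0.4932 0.2012 0.192 ] [0.6  0.61 0.8 ]
  r 0.20082443325823224 f along 0.3252312284431075
0.014 False 9.07 [0.4987 0.1991 0.192 ] [-2.16  0.6   0.1 ]
  r 0.19489937429259765 f along -2.228350431409707
0.019 False 9.47 [0.5035 0.197  0.192 ] [-0.54  0.57  0.25]
  r 0.18970038436927691 f along -0.7096788273728939
0.022 False 9.78 [0.5062 0.196  0.1921] [-0.33 -0.5   0.1 ]
  r 0.18685344583740307 f along -0.11932406954302141
0.0245 True 9.99 [0.5075 0.1955 0.1917] [-2.16  1.2   0.7 ]
  r 0.18543820775989986 f along -2.4551000724817182
 11.88 [0.4788 0.2815 0.2471] [-0.3  -0.01 -0.49]
```

View pics/b.png

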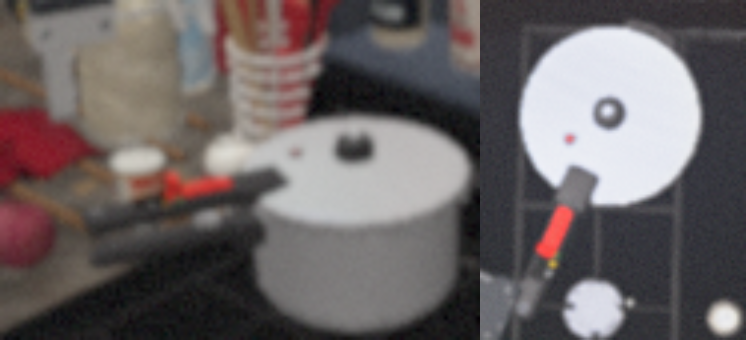

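The slide's tab moved from crop (148,188) to about (178,183), roughly 24 mm, and ended at a hard stop. The cooker hasn't moved. Now I turn the lid.

```bash
cat > turn.py <<'E'
from h import *
tip,_=np.load('tip.npy');z=tip-.012;R=.235
robot.move_linear(pos(R,.055,tip+.06),velocity=.15)
robot.move_linear(pos(R,.055,z),velocity=.1,threshold=6);robot.pause(.3);f0=st('down')['force']
print(robot.move_linear(pos(R,.029,z),velocity=.05,threshold=5))
a=0.;hit=False
while a<.62 and not hit:
    a+=.06 if a<.44 else .02
    y=YAW+a;hit=robot.move_linear(pos(R,.0265,z,y),velocity=.05 if a<.45 else .012,frame=rot(y,1),threshold=5 if a<.45 else 4)
    s=robot.get_state();u,v=axes(y);d=C-s['ee_pos'][:2];ang=np.arctan2(d[1],d[0])-YAW+np.arctan2(.0265,R)
    print(round(a,2),hit,'lid',round(ang,3),'f',round((s['force']-f0)[:2]@v,2),flush=True)
    if hit and a<.3: break
st('end')
t=robot.grab_frame('scene')[130:215,225:345]
cv2.imwrite('pics/c.png',cv2.resize(t,(720,510))[:,:,::-1])
E
python3 turn.py
```

```text
down 13.32 [0.4822 0.2651 0.1754] [0.1  0.28 0.52]
False
0.06 False lid 0.06 f -0.95
0.12 False lid 0.119 f 0.37
0.18 False lid 0.179 f -0.61
0.24 False lid 0.239 f -0.13
0.3 False lid 0.299 f 0.36
0.36 False lid 0.359 f -0.41
0.42 False lid 0.419 f 0.0
0.48 False lid 0.48 f -0.1
0.5 False lid 0.501 f 0.58
0.52 False lid 0.521 f -0.49
0.54 False lid 0.541 f 0.96
0.56 True lid 0.555 f -1.01
end 20.38 [0.4432 0.1121 0.1749] [-0.45 -0.85 -0.13]
```

View pics/c.png

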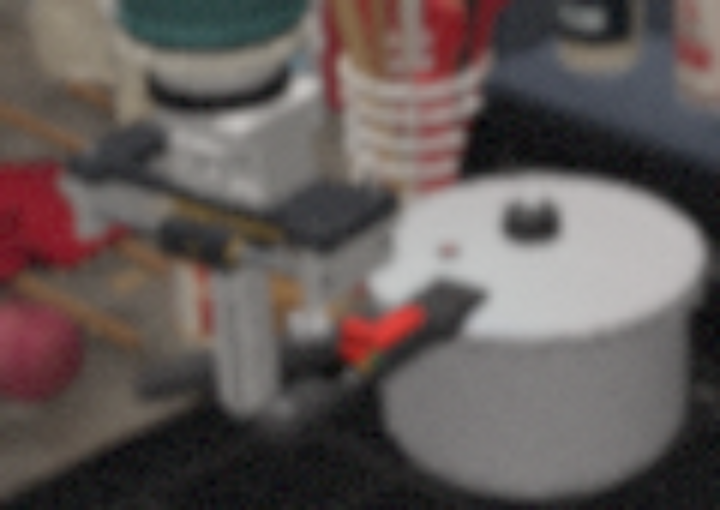

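The lid handle has swung out from over the lower handle, and the fingers are against its side at (245,350). The stop was felt at about 0.555 rad. I'll press once more gently to confirm, then retreat and look.

```bash
python3 - <<'E'
from h import *
tip,_=np.load('tip.npy');z=tip-.012;R=.235
robot.pause(.2);s=st('before');y=YAW+.575
hit=robot.move_linear(pos(R,.0265,z,y),velocity=.01,frame=rot(y,1),threshold=5)
s=st(f'press {hit}');d=C-s['ee_pos'][:2];print('lid',np.arctan2(d[1],d[0])-YAW+np.arctan2(.0265,R))
y=YAW+.555
robot.move_linear(pos(R,.055,z,y),velocity=.06)
robot.move_linear(pos(R,.055,.25,y),velocity=.15)
robot.move_linear(pos(R+.05,.28,.28,y),velocity=.25);st()
im=robot.grab_frame('scene')[130:260,225:345];t=robot.grab_frame('top')[110:225,235:350]
cv2.imwrite('pics/d.png',np.hstack([cv2.resize(im,(369,400),interpolation=2),cv2.resize(t,(400,400),interpolation=2)])[:,:,::-1])
E
```

```text
before 20.63 [0.443  0.1122 0.1747] [-0.49  0.02 -0.82]
press True 20.9 [0.4429 0.1117 0.1746] [-0.44 -0.14  0.42]
lid 0.556429700074203
 23.39 [0.3514 0.3521 0.2986] [ 0.86 -0.29 -0.68]
```

View pics/d.png

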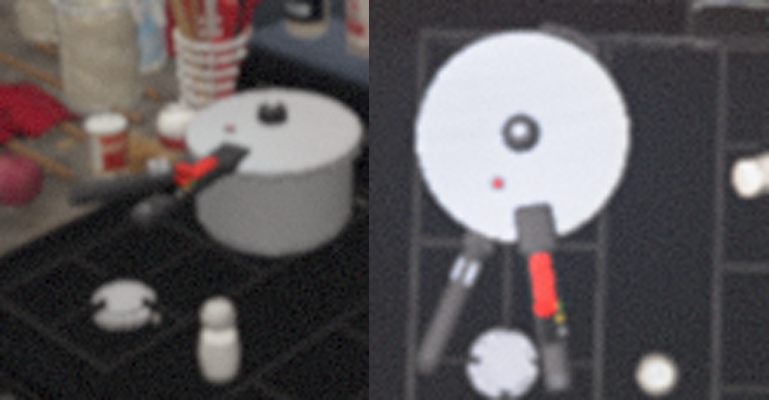

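The lid handle is open by about 32°, while the lower handle and the knob (about (278,148) in the full frame) are where they started. The slide's tab sits about 174 mm from the axis, which is its second stop, and the salt shaker hasn't moved.

```bash
python3 -c "
from rig import robot
print(robot.sign_off())"
```

```text
the job is handed in; nothing more can be done
None
```

The job is handed in: the thumb slide is at its second stop (about 24 mm), the lid is turned to its rigid stop (about 0.556 rad), and the cooker hasn't shifted in the last pictures; the robot is clear, and I touched none of the other items.

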